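# Add a slotted mass to the stone scratch tester

## Task

Load the big red slotted mass onto the scratch tester: slide it sideways onto the steel stem above the dark base mass, turn it so that its slot faces directly away from the base mass's slot, let it down gently until it sits fully home over the base mass's raised boss, and let go. Work by feel and never push or press hard on the tester, or the stylus will mark the stone sample; leave everything else where it is.

Things in the scene. Friction and masses are not known exactly. Their poses are not given: they have to be found in the camera images.
- tester: Bench scratch tester, fixed: grey base 170 x 300 mm, blue drive housing at its +y end, limestone sample in the middle. Origin: underside centre, on the bench; x to its back, y along the stroke, z up. A carriage on two rods carries the upright stem, axis always in the plane x = 0. The carriage stands up to 25 mm either side of y = 0 and its place is NOT reported: find the stem by feel or by camera.
- base_top (a point): Point of the tester at x = y = 0, 129 mm above the bench (fixed: does not follow the carriage), level with the flat top of the dark steel base mass, which sits centred on the stem, 68 mm in diameter. Its 13 mm slot always faces -x (the tester's front). On its top, round the stem, is a boss 26 mm in diameter and 4 mm high. All of the tester but stem and masses is under 110 mm high.
- knob_top (a point): Point of the tester at x = y = 0, 173 mm above the bench (fixed), level with the top of the black knob that ends the stem. Stem: steel, 10 mm in diameter. Knob: 18 mm in diameter, 161 to 173 mm above the bench, so a mass comes on only from the side, between boss (top at 133 mm) and knob.
- sample (a point): Centre of the limestone sample's top face, 54 mm above the bench; the stylus below the stem rests on it. A dark motor juts 46 mm beyond the +y end of the base. The drive holds the carriage against gentle pushes, but more than 15 N on the tester, in any direction, from mass and robot together (weight resting on it included), marks the sample.
- mass: Big red enamelled slotted mass, loose, flat on the bench: disc 60 mm in diameter, 16 mm thick, 0.2 to 0.32 kg. Origin: centre of its underside; z up; x along the slot to its mouth. Underside: a round recess 30 mm in diameter, 4.5 mm deep, that drops over the base mass's boss with 2 mm play all round; fully home, the underside lies on the base mass's top, 129 mm above the bench.
- mass_mouth (a point): Middle of the mouth of the big red mass's slot: on its rim, 30 mm from its axis along its x, 8 mm above its underside. The slot is 13 mm wide, flared to 19 mm at the rim; its inner end is a half circle of 6.5 mm radius about the disc's axis, so a centred mass has 1.5 mm play round the 10 mm stem.
- small_mass: Small bright steel slotted mass, 42 mm in diameter, 11 mm thick, lying on the bench; not wanted. Origin: centre of its underside.
- mallet: Lignum vitae mallet standing on its dark round head (116 mm in diameter), handle up, 228 mm tall. Origin: centre of its underside.
- pitcher1: Blued steel pitching tool lying on the bench, 185 mm long along x, blade 50 mm wide. Origin: underside, near its middle.
- pitcher2: Blued steel pitching tool lying on the bench, 185 mm long along x, blade 38 mm wide. Origin: underside, near its middle.
- bob: Brass plumb bob in a 56 mm square wooden rest, 110 mm tall. Origin: centre of its underside.
- egg: Chipped white marble egg finial standing on its foot, 72 mm in diameter, 120 mm tall. Origin: centre of its underside.

How it is judged:
At the end, for the whole second after the job is handed in: The big red mass rests released, still and level (0.06 rad) on the tester's base mass, underside within 1.5 mm of its top face (recess home over the boss), axis within 5 mm of the stem's plane and 29 mm of mid-stroke, slot within 0.45 rad of the tester's +x, opposite the base mass's slot (z of mass in the frame of tester between 0.1275 and 0.1305 m and x of mass in the frame of tester between -0.005 and 0.005 m and y of mass in the frame of tester between -0.029 and 0.029 m and angle between mass's own z axis and vertical below 0.06 rad and x of mass_mouth in the frame of tester above 0 m and angle between the x axis of mass and the x axis of tester, either way round below 0.45 rad and contact force between mass and tester above 0.8 N and linear speed of mass below 0.01 m/s); the robot touches nothing.
It fails at once if more than 15 N pushed or pressed on the tester (contact force between tester and anything else above 15 N).
It fails at once if one of the things lying about (small mass, mallet, pitching tools, plumb bob, egg finial) shifted by more than 15 mm (distance of any of small_mass, mallet, pitcher1, pitcher2, bob, egg from where it was at the start of the episode above 0.015 m).
It also fails if it takes over 54 s, if anything falls off the work surface, if the arm or the gripper's body presses on something with over 40 N, if the wrist force passes 120 N, or if a joint passes its speed limit or range.

## Robot

A 7-joint arm with a two-finger parallel gripper is mounted at the origin on the work surface. World frame = base frame: x ahead of the robot, y to its left, z up, the work surface at z = 0. Lengths are in m, angles in rad, forces in N, time in s.
With the tool pointing down it reaches from about 0.4 to 0.925 m from the base axis. Payload 4.1 kg.
Tool frame: the origin (TCP) lies at the very end of the fingers, on their centre line; the grasp point (between the pads) lies 19 mm behind it; z points along the fingers, y is the direction in which the jaws open and shut (so a half turn about z gives the same grasp; the last joint's range is limited). The gripper opens to 85 mm and grips with 20 to 120 N. Pads are 22 mm wide; open, the fingers measure 114 mm over their backs; the gripper's body (76 mm by 85 mm) begins 54 mm behind the grasp point. The pads swing forward as they close: fully open they stand 13 mm farther back than shut.
Start: joints at [-1.27, 0.398, 0.045, 1.537, -0.019, 1.207, -0.051], TCP at [0.253, 0.599, 0.191] pointing down, gripper open.
Joint ranges: [-2.82, 2.82], [-0.49, 2.23], [-1.37, 1.46], [0, 2.46], [-1.36, 4.5], [0.23, 2], [-2.94, 2.94]. Speed limits (rad/s): [2.57, 2.57, 3.14, 3.14, 3.14, 3.14, 3.14].

## Interface

Orientations are given as a rotation vector (axis times angle).
In Python, from plant import manip gives the robot as it stands. The module is installed in compiled form; this text tells all that it offers.
- The arm moves only by the shell command python3 -m creep 'ROWS' [OPENING] [FORCE]. ROWS is JSON, a list that holds one entry, the list of rows, each a list of 4 numbers: the shift along the tool's x, y, z in cm, then the turn about the tool's z in rad. In form: [[[x, y, z, twist], ...]]. A call has 1 to 10 rows; each row shifts and turns the pose as measured when the row begins, along the tool's axes as they then stand; what a row does not reach is not made up. A row lasts 1/8 s, in which the tool goes at most 62.5 mm and 10.7 degrees, less where a joint would pass 70% of its speed; a pose out of reach is approached as far as the arm can. A call with a gripper value outside its range is refused whole. OPENING is the closure, from 0 (fully open) to 1 (shut), set as the call begins (- or left out, the last holds). The fingers move at their own pace and stop on an object; FORCE is the grip in N (left out, the last holds). Time passes only in rows, so rows that do not move let the fingers close. It gives the time, the measured TCP pose, the force and the opening at its end, in the units of the state.
- manip.get_obs(): the state, without advancing time (a new reading comes with each control period).
- manip.get_image(name): name is "side" or "top"; returns a dict with "image" (384x512x3 uint8, red, green, blue), "fx", "fy", "cx", "cy" (pixels), "k1" (the pictures are not rectified: a ray, as slopes to the right and down, at radius r is drawn at 1 + k1 r^2 times it, then the intrinsics apply), "R" (3x3) and "t" (3): a world point X has camera coordinates R X + t. Camera axes: x right, y down, z forward; pixel columns grow to the right and rows downward; lengths in m; the calibration is good to about 2 mm. A picture is of the moment at which its call begins. There is no depth.
- manip.sign_off(): hands the job in, once; it reports no verdict.
The state is a dict: "time_s": time; "joints": joint angles; "qd": joint speeds; "effort": joint torques, N m; "eef_pos": TCP position; "tool_rot": TCP orientation; "wrist_force": force on the tool from outside, world axes, zero at the start; "wrist_torque": the same for the moment, N m; "finger_gap": opening from 0.0 (shut) to 1.0 (fully open).
Only numpy, scipy, OpenCV 4.12 (cv2) and the standard library are available. Lean on these libraries where they do the work, as an engineer would, in place of code of your own. Each camera call takes 0.05 s, during which the arm holds its last target.

## Working session

There is one attempt and no reset: what is moved stays moved. The work goes in short steps, Python scripts to look and compute and a shell command to move; the robot and the scene stay as the last step left them, time stands still between calls to the robot, and variables do not carry over. Pictures are saved under pics/ and viewed, and the job is handed in when it is done.

```bash
mkdir -p pics; ls; cat > h.py <<'E'
import numpy as np, cv2
from plant import manip
from scipy.spatial.transform import Rotation as Rn
def grab(n,f):
    d=manip.get_image(n); cv2.imwrite(f,d["image"][:,:,::-1]); np.savez(f[:-4]+".npz",**{k:np.array(v) for k,v in d.items()}); return d
def ray(d,u,v):
    p=np.array([[(u-d["cx"])/d["fx"],(v-d["cy"])/d["fy"]]]);q=p.copy()
    for _ in range(20): q=p/(1+d["k1"]*(q**2).sum())
    r=np.array([q[0,0],q[0,1],1.]);R=np.array(d["R"]);t=np.array(d["t"])
    return -R.T@t, R.T@r
def onz(d,u,v,z):
    c,r=ray(d,u,v); return c+r*(z-c[2])/r[2]
def proj(d,X):
    c=np.array(d["R"])@np.array(X)+np.array(d["t"]);q=c[:2]/c[2];q=q*(1+d["k1"]*(q@q))
    return q[0]*d["fx"]+d["cx"],q[1]*d["fy"]+d["cy"]
E
python3 - <<'E'
from h import *
for n in("side","top"):
    d=grab(n,f"pics/{n}0.png"); print(n,{k:np.round(d[k],3).tolist() for k in d if k!="image"})
print(manip.get_obs())
E
```

```text
pics
side {'fx': 456.289, 'fy': 456.289, 'cx': 252.532, 'cy': 194.349, 'k1': 0.052, 'R': [[0.913, -0.408, 0.013], [-0.263, -0.612, -0.746], [0.312, 0.678, -0.666]], 't': [-0.538, 0.25, 1.305]}
top {'fx': 431.925, 'fy': 431.925, 'cx': 254.643, 'cy': 193.327, 'k1': -0.145, 'R': [[0.001, -1.0, -0.006], [-0.997, -0.0, -0.078], [0.078, 0.006, -0.997]], 't': [0.022, 0.579, 1.528]}
{'time_s': 0.1, 'joints': array([-1.27002346,  0.39913936,  0.04504505,  1.53774879, -0.01871174,
        1.20690423, -0.0507262 ]), 'qd': array([ 0.00050743, -0.00174956, -0.00041474, -0.00444245,  0.00102084,
        0.00123334, -0.00128868]), 'effort': array([ 3.57230536e-03, -4.76260078e+01,  1.37054823e+00, -2.54950762e+01,
        1.20283314e-02,  5.02820287e-03, -1.61137808e-05]), 'eef_pos': array([0.25271982, 0.59816523, 0.19045612]), 'tool_rot': array([-6.23627453e-01, -3.07882908e+00,  2.76748544e-03]), 'wrist_force': array([0.16274583, 0.45064882, 0.55838684]), 'wrist_torque': array([-0.04165665, -0.02055307, -0.01497468]), 'finger_gap': 0.9983011123837027}
```

View pics/side0.png

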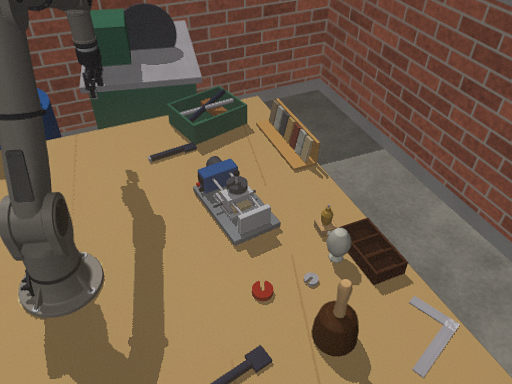

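View pics/top0.png

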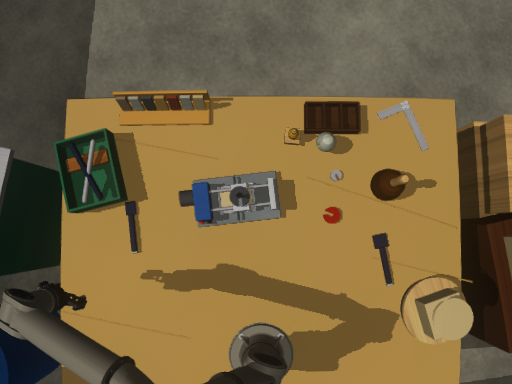

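The side view shows the tester at about (235,200), the red mass at (262,290), the small mass at (311,279) and the mallet at (336,325). The top view shows the tester at (235,200), the red mass at (333,215) and the small mass at (337,175). I'll zoom in on the tester and the red mass.

```bash
python3 - <<'E'
import cv2,numpy as np
a=cv2.imread("pics/top0.png");b=cv2.imread("pics/side0.png")
f=lambda i,x,y,w,h,s:cv2.resize(i[y:y+h,x:x+w],(w*s,h*s),interpolation=cv2.INTER_CUBIC)
cv2.imwrite("pics/z1.png",f(a,170,160,130,75,6))
cv2.imwrite("pics/z2.png",f(b,185,145,100,100,6))
cv2.imwrite("pics/z3.png",np.hstack([f(a,308,190,50,50,8),f(b,237,265,50,50,8)]))
E
```

```text
(no output)
```

View pics/z1.png

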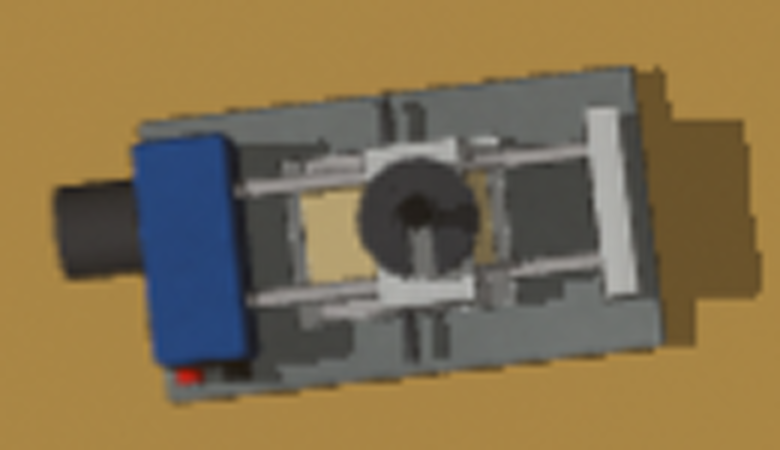

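View pics/z2.png

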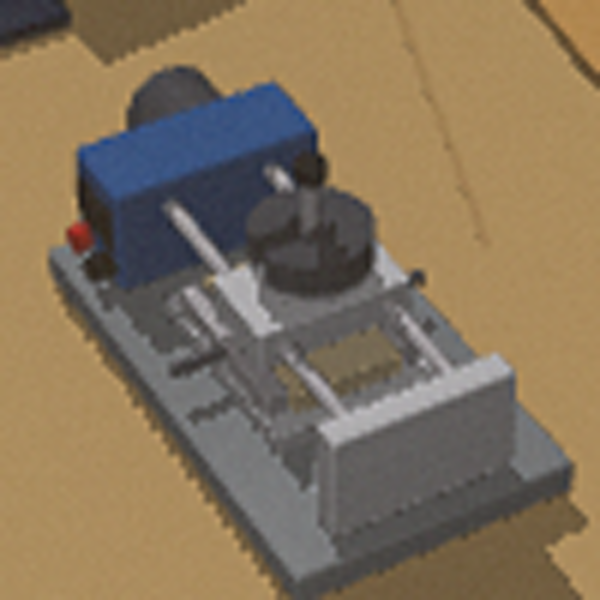

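View pics/z3.png

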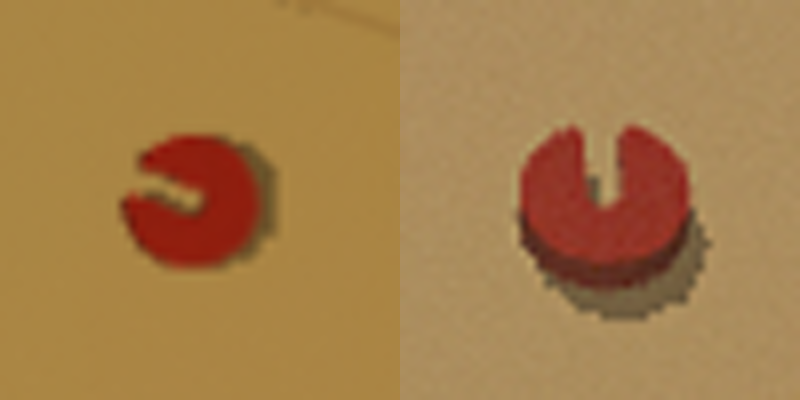

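```bash
cat >> h.py <<'E'
def load(f):
    z=np.load(f); return {k:z[k] for k in z.files}
def circ(P):
    A=np.c_[2*P,np.ones(len(P))]; s=np.linalg.lstsq(A,(P**2).sum(1),rcond=None)[0]
    return s[:2],np.sqrt(s[2]+s[:2]@s[:2])
E
python3 - <<'E'
from h import *
for n in("top","side"):
    d=load(f"pics/{n}0.npz"); im=d["image"].astype(int); c,_=ray(d,256,192); print(n,"cam",c.round(3))
    x0,y0,x1,y1=(308,190,358,240) if n=="top" else (237,265,287,315)
    s=6; big=cv2.resize(d["image"][y0:y1,x0:x1],None,fx=s,fy=s,interpolation=cv2.INTER_CUBIC).astype(int)
    thr=(big[:,:,0]>110) if n=="side" else (big[:,:,0]>80)
    m=((big[:,:,0]-big[:,:,1]>75)&thr&(big[:,:,1]<90)).astype(np.uint8)
    cs,_=cv2.findContours(m,cv2.RETR_EXTERNAL,cv2.CHAIN_APPROX_NONE); k=max(cs,key=cv2.contourArea)[:,0]
    m2=np.zeros_like(m); cv2.drawContours(m2,[k[:,None]],-1,1,-1)
    W=lambda k:np.array([onz(d,(u+.5)/s-.5+x0,(v+.5)/s-.5+y0,.016)[:2] for u,v in k])
    P=W(cv2.convexHull(k[:,None])[:,0]); cc,r=cv2.minEnclosingCircle((P*1000).astype(np.float32)); print("minenc",cc,r)
    P=W(k); cd=np.array(cc)/1000
    far=np.linalg.norm(P-cd,axis=1)>.026
    c2,r2=circ(P[far]); print("fit",c2,r2)
    v,u=np.nonzero(m2); Q=W(np.c_[u,v][::7]); g=Q.mean(0); e=c2-g; print("mouth dir deg",np.degrees(np.arctan2(e[1],e[0])),np.linalg.norm(e))
    inn=P[~far]; e=inn.mean(0)-c2; print("mouth dir2",np.degrees(np.arctan2(e[1],e[0])))
# tester
d=load("pics/top0.npz"); f=lambda u,v:((u+.5)/6-.5+170,(v+.5)/6-.5+160)
for h in(0.,.02,.03):
    C=np.array([onz(d,*f(*p),h)[:2] for p in((138,122),(635,68),(662,345),(172,402))])
    e=[C[1]-C[0],C[2]-C[1],C[2]-C[3],C[3]-C[0]]
    print(h,C.mean(0),[np.linalg.norm(q).round(4) for q in e],[np.degrees(np.arctan2(q[1],q[0])).round(1) for q in e])
s=6;x0,y0=222,180
big=cv2.resize(d["image"][y0:y0+36,x0:x0+36],None,fx=s,fy=s,interpolation=cv2.INTER_CUBIC)
g=cv2.cvtColor(big,cv2.COLOR_RGB2GRAY); m=(g<85).astype(np.uint8); m=cv2.morphologyEx(m,cv2.MORPH_OPEN,np.ones((15,15)))
cs,_=cv2.findContours(m,cv2.RETR_EXTERNAL,cv2.CHAIN_APPROX_NONE); k=max(cs,key=cv2.contourArea)[:,0]
P=np.array([onz(d,(u+.5)/s-.5+x0,(v+.5)/s-.5+y0,.129)[:2] for u,v in cv2.convexHull(k[:,None])[:,0]]); print("base",circ(P),cv2.minEnclosingCircle((P*1000).astype(np.float32)))
v=cv2.cvtColor(big,cv2.COLOR_RGB2BGR);cv2.drawContours(v,[k[:,None]],-1,(0,255,0),1)
cv2.imwrite("pics/z4.png",cv2.resize(v,None,fx=2,fy=2))
E
```

```text
top cam [0.458 0.013 1.569]
minenc (502.755615234375, -254.70443725585938) 30.339229583740234
fit [ 0.50277279 -0.25486435] 0.02946698148586884
mouth dir deg 66.38500340373591 0.001993826955986407
mouth dir2 71.28155862709593
side cam [ 0.149 -0.951  1.062]
minenc (503.0009460449219, -257.10528564453125) 29.9212646484375
fit [ 0.50297522 -0.25723799] 0.0291570909126826
mouth dir deg 67.84485842481993 0.0029712626865216183
mouth dir2 68.97552496402093
0.0 [0.56221478 0.08890659] [np.float64(0.3055), np.float64(0.1696), np.float64(0.2989), np.float64(0.1722)] [np.float64(-83.8), np.float64(-174.6), np.float64(-83.3), np.float64(-172.4)]
0.02 [0.56088404 0.08794107] [np.float64(0.3016), np.float64(0.1674), np.float64(0.2951), np.float64(0.17)] [np.float64(-83.8), np.float64(-174.6), np.float64(-83.3), np.float64(-172.4)]
0.03 [0.56021867 0.08745831] [np.float64(0.2996), np.float64(0.1663), np.float64(0.2932), np.float64(0.1689)] [np.float64(-83.8), np.float64(-174.6), np.float64(-83.3), np.float64(-172.4)]
base (array([0.56229306, 0.07190801]), np.float64(0.03415898120094463)) ((562.322021484375, 72.05459594726562), 35.842132568359375)
```

View pics/z4.png

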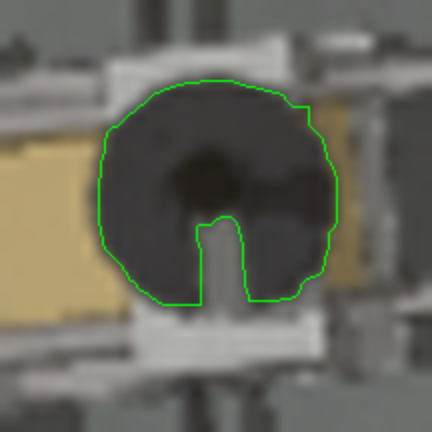

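```bash
cat >> h.py <<'E'
def delta(X,yawdeg):
    o=manip.get_obs(); R=Rn.from_rotvec(o["tool_rot"]).as_matrix(); dl=R.T@(np.array(X)-o["eef_pos"])
    yaw=np.degrees(np.arctan2(R[1,0],R[0,0])); tw=(yaw-yawdeg+180)%360-180
    print("t",round(o["time_s"],2),"pos",o["eef_pos"].round(4),"yaw",yaw.round(2),"tilt",np.degrees(np.arccos(-R[2,2])).round(2),"F",o["wrist_force"].round(2),"T",o["wrist_torque"].round(3),"gap",round(o["finger_gap"],3))
    print("delta tool cm",(dl*100).round(2),"twist rad",np.radians(tw).round(3))
E
python3 - <<'E'
from h import *
t=load("pics/top0.npz");s=load("pics/side0.npz")
def tri(a,b):
    (c1,r1),(c2,r2)=ray(t,*a),ray(s,*b); k=np.linalg.lstsq(np.c_[r1,-r2],c2-c1,rcond=None)[0]; p,q=c1+k[0]*r1,c2+k[1]*r2; return (p+q)/2,np.linalg.norm(p-q)
print("knob",tri((239.04,194.7),(236.1,172.6)), onz(t,239.04,194.7,.170),onz(s,236.1,172.6,.167))
print("small",onz(t,337,175,.011))
delta([.503,-.256,.19],68.5)
E
```

```text
knob (array([0.56333862, 0.07255785, 0.16749094]), np.float64(0.0005723600759254231)) [0.56342   0.0723576 0.17     ] [0.56328883 0.07319575 0.167     ]
small [ 0.64752345 -0.2777125   0.011     ]
t 0.1 pos [0.2527 0.5982 0.1905] yaw 157.1 tilt 0.1 F [0.16 0.45 0.56] T [-0.042 -0.021 -0.015] gap 0.998
delta tool cm [-56.29 -68.94   0.17] twist rad 1.546
```

```bash
python3 -m creep '[[[-3.7,-4.5,0,0],[-3.7,-4.5,0,0],[-3.7,-4.5,0,0],[-3.7,-4.5,0,0],[-3.7,-4.5,0,0],[-3.7,-4.5,0,0],[-3.7,-4.5,0,0],[-3.7,-4.5,0,0],[-3.7,-4.5,0,0],[-3.7,-4.5,0,0]]]' 0; python3 -c "from h import *
delta([.503,-.256,.19],68.5)"
```

```text
time_s: 1.35
eef_pos: [0.4211, 0.0258, 0.1875]
tool_rot: [-0.608, -3.08, 0.004]
wrist_force: [0.5, 0.8, 0.2]
finger_gap: 1.001
t 1.35 pos [0.4211 0.0258 0.1875] yaw 157.68 tilt 0.18 F [0.54 0.78 0.19] T [ 0.001 -0.12  -0.009] gap 1.001
delta tool cm [-18.28 -22.96  -0.2 ] twist rad 1.556
```

```bash
python3 -m creep '[[[-3.7,-4.6,0,0],[-3.7,-4.6,0,0],[-3.7,-4.6,0,0],[-3.7,-4.6,0,0],[-3.5,-4.5,0,0],[0,0,0,0.18],[0,0,0,0.18],[0,0,0,0.18],[0,0,0,0.18],[0,0,0,0.18]]]'; python3 -m creep '[[[0,0,0,0.18],[0,0,0,0.18],[0,0,0,0.18],[0,0,0,0]]]'; python3 -c "from h import *
delta([.503,-.256,.06],68.5)"
```

```text
time_s: 2.6
eef_pos: [0.5015, -0.2708, 0.1851]
tool_rot: [-1.926, -2.478, 0.008]
wrist_force: [-0.2, -0.5, -0.5]
finger_gap: 1.001
time_s: 3.1
eef_pos: [0.5004, -0.2693, 0.1833]
tool_rot: [-2.531, -1.854, 0.012]
wrist_force: [0.4, 1.1, 0.4]
finger_gap: 1.002
t 3.1 pos [ 0.5004 -0.2693  0.1833] yaw 72.46 tilt 0.52 F [0.37 1.15 0.35] T [ 0.055  0.03  -0.004] gap 1.002
delta tool cm [ 1.4  -0.06 12.33] twist rad 0.069
```

```bash
python3 -m creep '[[[1.4,0,3,0.07],[0,0,4,0],[0,0,4,0],[0,0,2.3,0],[0,0,0,0]]]'; python3 -c "from h import *
delta([.503,-.256,.005],68.5)
grab('top','pics/t1.png');grab('side','pics/s1.png')
a=cv2.imread('pics/t1.png');b=cv2.imread('pics/s1.png')
f=lambda i,x,y,w,h,s:cv2.resize(i[y:y+h,x:x+w],(w*s,h*s),interpolation=cv2.INTER_CUBIC)
cv2.imwrite('pics/z5.png',np.hstack([f(a,290,170,80,100,5),f(b,222,230,80,100,5)]))"
```

```text
time_s: 3.72
eef_pos: [0.5047, -0.2546, 0.0464]
tool_rot: [-2.58, -1.784, 0.009]
wrist_force: [-0.0, 1.1, 0.5]
finger_gap: 0.999
t 3.73 pos [ 0.5047 -0.2546  0.0464] yaw 69.34 tilt 0.43 F [-0.03  1.08  0.53] T [-0.025  0.024 -0.021] gap 0.999
delta tool cm [-0.19 -0.08  4.14] twist rad 0.015
```

View pics/z5.png

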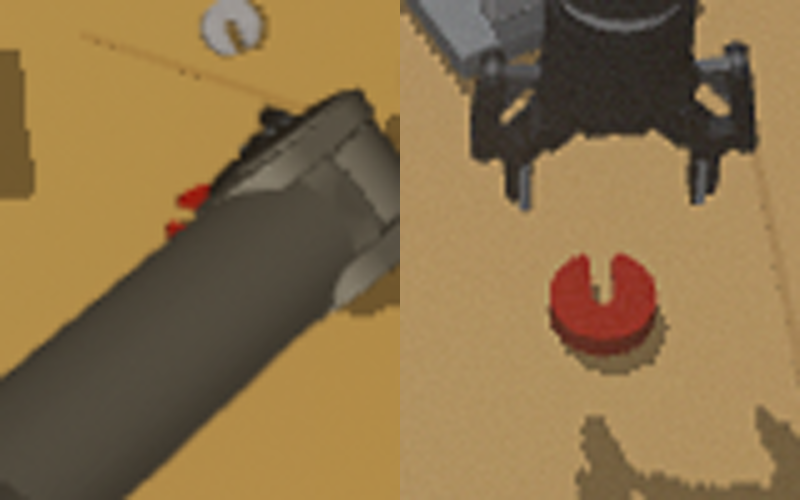

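The side view shows the red mass at about (260,290), centred between the open fingers with its slot pointing away. Next I'll go down and grip it.

```bash
python3 -m creep '[[[-0.15,0,1.5,0.015],[0,0,1.5,0],[0,0,1.0,0],[0,0,0,0]]]'; python3 -c "from h import *
delta([.503,-.256,.001],68.5)"
```

```text
time_s: 4.32
eef_pos: [0.5073, -0.258, 0.0079]
tool_rot: [2.596, 1.766, -0.002]
wrist_force: [-0.2, -0.2, -0.5]
finger_gap: 0.997
t 4.33 pos [ 0.5073 -0.258   0.0079] yaw 68.48 tilt 0.13 F [-0.2  -0.22 -0.5 ] T [ 0.052  0.    -0.013] gap 0.997
delta tool cm [ 0.03 -0.47  0.69] twist rad -0.0
```

```bash
python3 -m creep '[[[0,-0.45,0.3,0],[0,0,0.3,0],[0,0,0,0]]]'; python3 -c "from h import *
delta([.503,-.256,.001],68.5)"
```

```text
time_s: 4.7
eef_pos: [0.5031, -0.2565, 0.0019]
tool_rot: [2.595, 1.766, -0.001]
wrist_force: [-0.9, -0.3, -0.0]
finger_gap: 1.0
t 4.7 pos [ 0.5031 -0.2565  0.0019] yaw 68.47 tilt 0.16 F [-0.89 -0.31 -0.01] T [ 0.026 -0.009 -0.033] gap 1.0
delta tool cm [ 0.04 -0.03  0.09] twist rad -0.0
```

```bash
python3 -m creep '[[[0,0,0,0],[0,0,0,0],[0,0,0,0],[0,0,0,0],[0,0,0,0],[0,0,0,0],[0,0,0,0],[0,0,0,0]]]' 0.7 50; python3 -c "from h import *
delta([.503,-.256,.05],68.5)"
```

```text
time_s: 5.7
eef_pos: [0.5037, -0.2567, 0.0025]
tool_rot: [2.594, 1.766, -0.0]
wrist_force: [-0.6, 0.8, -0.1]
finger_gap: 0.3
t 5.7 pos [ 0.5037 -0.2567  0.0025] yaw 68.48 tilt 0.21 F [-0.61  0.78 -0.1 ] T [ 0.053 -0.006  0.012] gap 0.3
delta tool cm [ 0.03 -0.07 -4.75] twist rad -0.0
```

```bash
python3 -c "from h import *
grab('top','pics/t2.png');grab('side','pics/s2.png')
a=cv2.imread('pics/t2.png');b=cv2.imread('pics/s2.png')
f=lambda i,x,y,w,h,s:cv2.resize(i[y:y+h,x:x+w],(w*s,h*s),interpolation=cv2.INTER_CUBIC)
cv2.imwrite('pics/z6.png',np.hstack([f(a,290,170,80,100,5),f(b,222,230,80,100,5)]))"
```

```text
(no output)
```

View pics/z6.png

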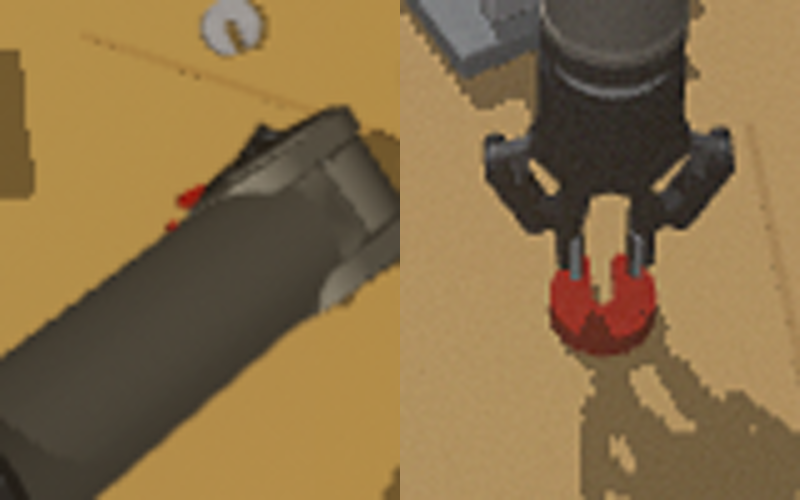

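```bash
python3 -c "from h import *
d=load('pics/s2.npz'); o=manip.get_obs(); R=Rn.from_rotvec(o['tool_rot']).as_matrix()
for n,pts in (('s2',((577,278),(635,278))),):
  for u,v in pts:
    c,r=ray(d,(u-400+.5)/5-.5+222,(v+.5)/5-.5+230)
    for off in(-.011,0,.011):
      p0=o['eef_pos']+R[:,0]*off; k=((p0-c)@R[:,0])/(r@R[:,0]); p=c+k*r; print(off,(R.T@(p-o['eef_pos'])*1000).round(1), p.round(4))
c=[.503,-.2565,0]
print('mass centre now? slot end'); print(onz(d,(603-400+.5)/5-.5+222,(300+.5)/5-.5+230,.016))
"
```

```text
-0.011 [-11.  -15.8 -42.6] [ 0.4849 -0.2611  0.0451]
0 [  0.  -14.9 -28.1] [ 0.4897 -0.2512  0.0305]
0.011 [ 11.  -14.1 -13.5] [ 0.4945 -0.2413  0.0159]
-0.011 [-11.   16.1 -41.1] [ 0.5145 -0.2728  0.0436]
0 [  0.   17.3 -26.5] [ 0.5197 -0.263   0.029 ]
0.011 [ 11.   18.6 -11.9] [ 0.525  -0.2533  0.0144]
mass centre now? slot end
[ 0.50155258 -0.26076984  0.016     ]
```

```bash
python3 -c "from h import *
a=cv2.imread('pics/s2.png');b=cv2.imread('pics/s1.png')
f=lambda i,x,y,w,h,s:cv2.resize(i[y:y+h,x:x+w],(w*s,h*s),interpolation=cv2.INTER_CUBIC)
cv2.imwrite('pics/z7.png',np.hstack([f(b,230,250,50,62,8),f(a,230,250,50,62,8)]))
o=manip.get_obs(); R=Rn.from_rotvec(o['tool_rot']).as_matrix()
d=load('pics/s2.npz')
for z in(0,-.013,-.02,-.03,-.04):
  print(z,[np.round((np.array(proj(d,o['eef_pos']+R@[x,y,z]))-[230,250])*8+[400,0]) for x in(-.011,.011) for y in(-.0125,.0125)])
"
```

```text
0 [array([623., 357.]), array([695., 355.]), array([620., 305.]), array([690., 303.])]
-0.013 [array([624., 334.]), array([696., 332.]), array([621., 282.]), array([692., 280.])]
-0.02 [array([624., 322.]), array([696., 320.]), array([621., 270.]), array([692., 268.])]
-0.03 [array([625., 304.]), array([697., 302.]), array([621., 252.]), array([693., 250.])]
-0.04 [array([625., 286.]), array([698., 284.]), array([622., 234.]), array([694., 232.])]
```

View pics/z7.png

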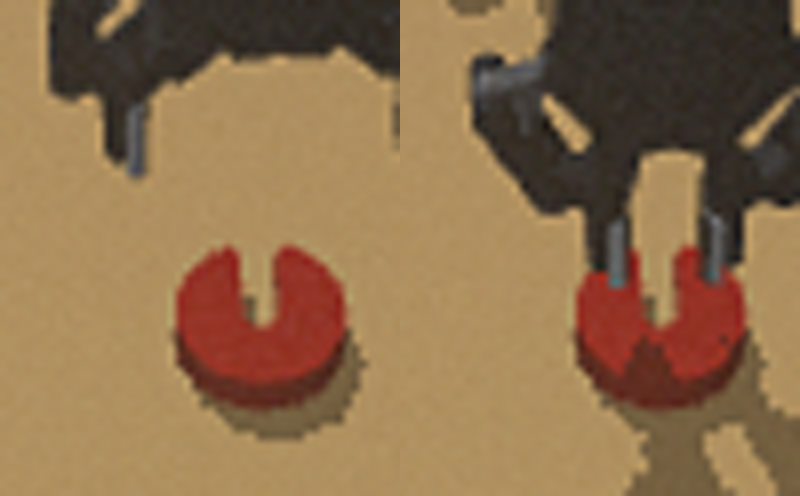

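```bash
python3 -c "from h import *
f=lambda i,x,y,w,h,s:cv2.resize(i[y:y+h,x:x+w],(w*s,h*s),interpolation=cv2.INTER_CUBIC)
for n in '12':
  a=cv2.imread('pics/t%s.png'%n);b=cv2.imread('pics/s%s.png'%n)
  cv2.imwrite('pics/z8_%s.png'%n,cv2.convertScaleAbs(np.hstack([f(a,315,175,50,60,8),f(b,255,235,50,60,8)]),alpha=2))
t=load('pics/t2.npz');s=load('pics/s2.npz');o=manip.get_obs(); R=Rn.from_rotvec(o['tool_rot']).as_matrix()
def tri(a,b):
    (c1,r1),(c2,r2)=ray(t,*a),ray(s,*b); k=np.linalg.lstsq(np.c_[r1,-r2],c2-c1,rcond=None)[0]; p,q=c1+k[0]*r1,c2+k[1]*r2; return (p+q)/2,np.linalg.norm(p-q)
for b in((288,259),(288,264),(286,266)):
  p,e=tri((343,195),b); print(p,e,R.T@(p-o['eef_pos']))
"
```

```text
[ 0.56608816 -0.27485194  0.13129297] 0.001526860216231369 [ 0.00577372  0.06509457 -0.12863473]
[ 0.56661357 -0.27795536  0.11415633] 0.0001030633739313866 [ 0.00311877  0.066673   -0.11148739]
[ 0.5643257  -0.2780883   0.10766793] 0.0060573258620547285 [ 0.00217087  0.06457493 -0.10500272]
```

View pics/z8_1.png

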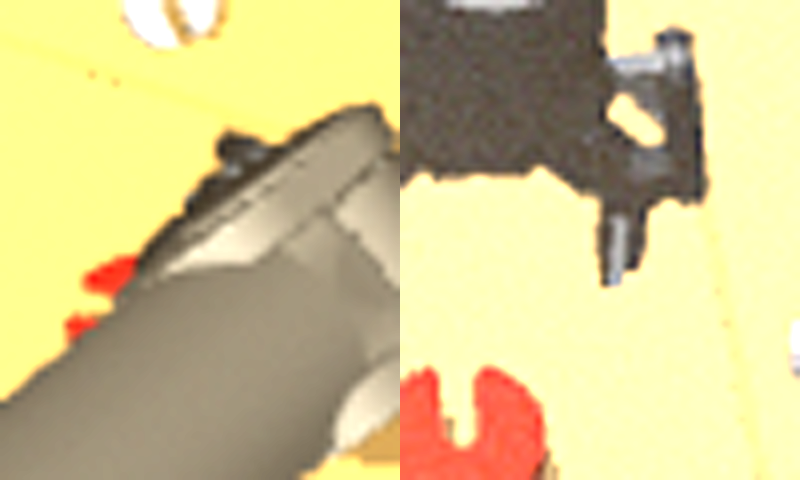

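View pics/z8_2.png

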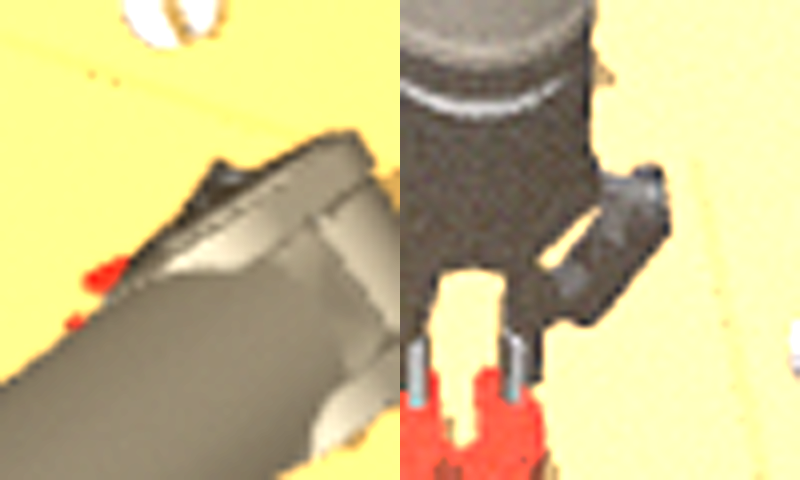

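Both views agree that the fingers closed above the mass. The tips sit well behind the reported TCP, at pad row 285 in the side view, and the mass hasn't moved. I'll reopen to about 70 mm, then lower by feel.

```bash
python3 -m creep '[[[0,0,0,0],[0,0,0,0],[0,0,0,0],[0,0,0,0],[0,0,0,0],[0,0,0,0]]]' 0.16; python3 -c "from h import *
delta([.503,-.2565,-.01],68.5)
grab('side','pics/s3.png')
a=cv2.imread('pics/s3.png')
f=lambda i,x,y,w,h,s:cv2.resize(i[y:y+h,x:x+w],(w*s,h*s),interpolation=cv2.INTER_CUBIC)
cv2.imwrite('pics/z9.png',f(a,225,235,80,75,8))
o=manip.get_obs(); R=Rn.from_rotvec(o['tool_rot']).as_matrix()
d=load('pics/s3.npz')
for z in(0,-.013,-.02,-.03,-.04):
  print(z,[np.round((np.array(proj(d,o['eef_pos']+R@[x,y,z]))-[225,235])*8) for x in(-.011,.011) for y in(-.0357,.0357)])
"
```

```text
time_s: 6.55
eef_pos: [0.5036, -0.2567, 0.0025]
tool_rot: [2.594, 1.766, -0.0]
wrist_force: [0.2, -0.8, 0.6]
finger_gap: 0.84
t 6.55 pos [ 0.5036 -0.2567  0.0025] yaw 68.49 tilt 0.21 F [ 0.19 -0.82  0.6 ] T [-0.002  0.003  0.   ] gap 0.84
delta tool cm [ 0.   -0.07  1.25] twist rad -0.0
0 [array([197., 479.]), array([401., 472.]), array([195., 427.]), array([396., 421.])]
-0.013 [array([197., 456.]), array([403., 450.]), array([195., 404.]), array([397., 398.])]
-0.02 [array([197., 444.]), array([403., 437.]), array([195., 392.]), array([398., 386.])]
-0.03 [array([198., 426.]), array([405., 420.]), array([195., 374.]), array([399., 368.])]
-0.04 [array([198., 408.]), array([406., 402.]), array([195., 356.]), array([401., 350.])]
```

View pics/z9.png

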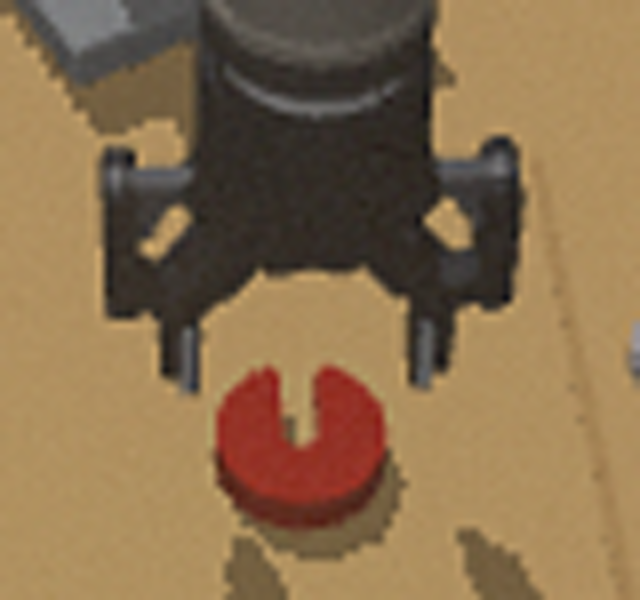

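The tips' shadows, at rows 530–600 of the crop, lie clear of the tips, so the fingers are well above the bench. I'll go down in steps, watching the force.

```bash
python3 -m creep '[[[0,-0.05,1,0],[0,0,1,0],[0,0,0,0]]]'; python3 -c "from h import *
delta([.503,-.2565,-.02],68.5)
grab('side','pics/s4.png')
a=cv2.imread('pics/s4.png')
f=lambda i,x,y,w,h,s:cv2.resize(i[y:y+h,x:x+w],(w*s,h*s),interpolation=cv2.INTER_CUBIC)
cv2.imwrite('pics/z10.png',f(a,225,235,80,75,8))
o=manip.get_obs(); R=Rn.from_rotvec(o['tool_rot']).as_matrix()
d=load('pics/s4.npz')
for z in(-.03,-.04,-.05):
  print(z,[np.round((np.array(proj(d,o['eef_pos']+R@[x,y,z]))-[225,235])*8) for x in(-.011,) for y in(-.0357,.0357)])
"
```

```text
time_s: 6.98
eef_pos: [0.5029, -0.2562, -0.0194]
tool_rot: [2.595, 1.766, -0.001]
wrist_force: [-0.2, 0.9, 0.1]
finger_gap: 0.843
t 6.97 pos [ 0.5029 -0.2562 -0.0194] yaw 68.49 tilt 0.17 F [-0.2   0.86  0.14] T [ 0.027 -0.023  0.025] gap 0.843
delta tool cm [-0.02  0.02  0.06] twist rad -0.0
-0.03 [array([195., 464.]), array([400., 457.])]
-0.04 [array([195., 446.]), array([401., 440.])]
-0.05 [array([196., 428.]), array([403., 422.])]
```

View pics/z10.png

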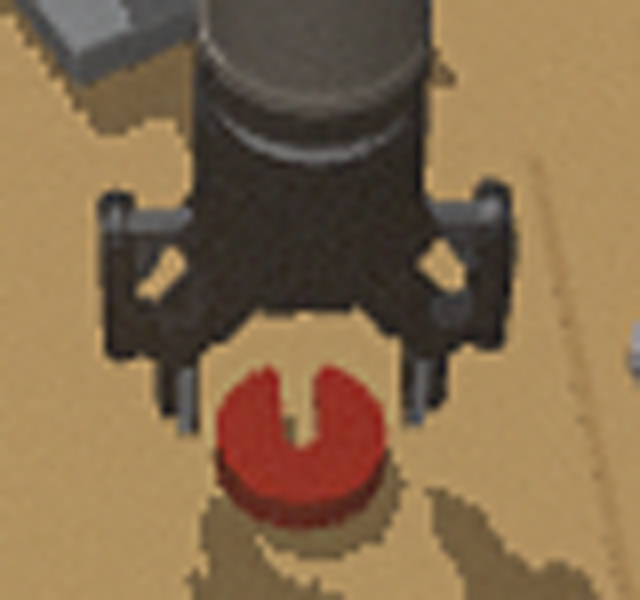

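```bash
python3 -m creep '[[[0,0,0.8,0],[0,0,0.6,0],[0,0,0,0]]]'; python3 -c "from h import *
delta([.503,-.2565,-.035],68.5)
grab('side','pics/s5.png')
a=cv2.imread('pics/s5.png')
f=lambda i,x,y,w,h,s:cv2.resize(i[y:y+h,x:x+w],(w*s,h*s),interpolation=cv2.INTER_CUBIC)
cv2.imwrite('pics/z11.png',f(a,225,235,80,75,8))
"
```

```text
time_s: 7.4
eef_pos: [0.5033, -0.2567, -0.0339]
tool_rot: [2.594, 1.766, -0.0]
wrist_force: [-0.3, 0.6, 0.4]
finger_gap: 0.842
t 7.4 pos [ 0.5033 -0.2567 -0.0339] yaw 68.48 tilt 0.21 F [-0.28  0.57  0.36] T [-0.049 -0.015  0.035] gap 0.842
delta tool cm [ 0.   -0.03  0.11] twist rad -0.0
```

View pics/z11.png

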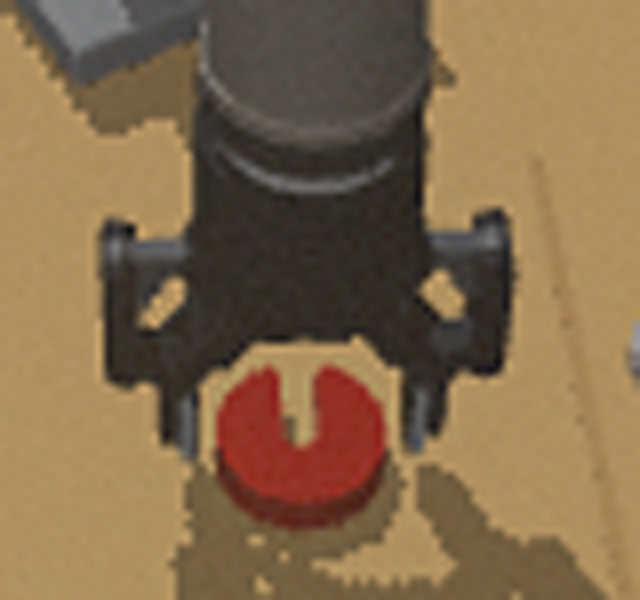

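```bash
python3 -m creep '[[[0,0,0.4,0],[0,0,0.0,0]]]'; python3 -m creep '[[[0,0,0,0],[0,0,0,0],[0,0,0,0],[0,0,0,0],[0,0,0,0],[0,0,0,0]]]' 0.7 50;  python3 -c "from h import *
delta([.503,-.2565,-.038],68.5)
grab('side','pics/s6.png')
a=cv2.imread('pics/s6.png')
f=lambda i,x,y,w,h,s:cv2.resize(i[y:y+h,x:x+w],(w*s,h*s),interpolation=cv2.INTER_CUBIC)
cv2.imwrite('pics/z12.png',f(a,225,235,80,75,8))
"
```

```text
time_s: 7.7
eef_pos: [0.5036, -0.2569, -0.0377]
tool_rot: [2.593, 1.765, 0.0]
wrist_force: [-0.3, 0.3, 0.1]
finger_gap: 0.84
time_s: 8.45
eef_pos: [0.5038, -0.2571, -0.0369]
tool_rot: [2.593, 1.765, 0.001]
wrist_force: [0.0, 0.4, -0.0]
finger_gap: 0.674
t 8.45 pos [ 0.5038 -0.2571 -0.0369] yaw 68.49 tilt 0.26 F [ 0.02  0.45 -0.04] T [-0.017  0.039  0.019] gap 0.674
delta tool cm [ 0.02 -0.1   0.11] twist rad -0.0
```

View pics/z12.png

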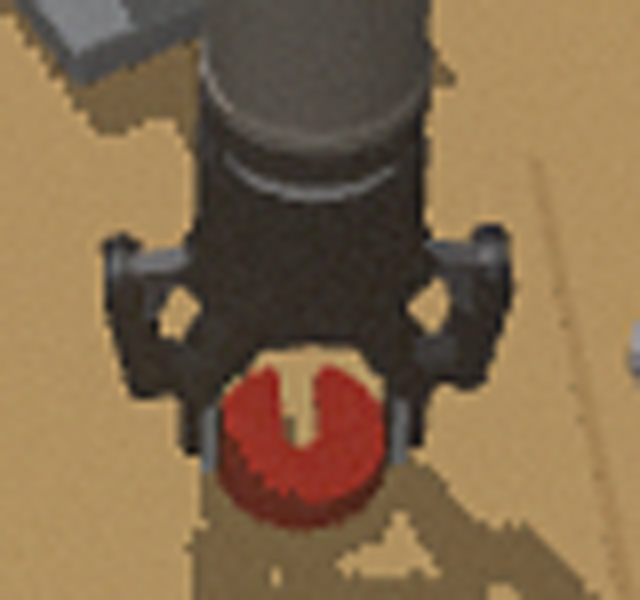

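The fingers are closed on both sides of the mass (pads at columns 208 and 398), with the reported gap at 0.67. Its underside is at TCP z + 37 mm. Next comes the lift.

```bash
python3 -m creep '[[[0,0,-1,0],[0,0,-2,0],[0,0,-3,0],[0,0,-4,0],[0,0,-4,0],[0,0,-3,0],[0,0,0,0]]]';  python3 -c "from h import *
delta([.4935,.065,.105],6.5)
grab('side','pics/s7.png')
a=cv2.imread('pics/s7.png')
f=lambda i,x,y,w,h,s:cv2.resize(i[y:y+h,x:x+w],(w*s,h*s),interpolation=cv2.INTER_CUBIC)
cv2.imwrite('pics/z13.png',f(a,215,165,80,75,8))
"
```

```text
time_s: 9.38
eef_pos: [0.5021, -0.2568, 0.1432]
tool_rot: [2.595, 1.762, 0.003]
wrist_force: [0.1, 0.2, -2.5]
finger_gap: 0.677
t 9.38 pos [ 0.5021 -0.2568  0.1432] yaw 68.35 tilt 0.29 F [ 0.11  0.22 -2.52] T [-0.013  0.022  0.015] gap 0.677
delta tool cm [ 29.6  -12.69   3.74] twist rad 1.079
```

View pics/z13.png

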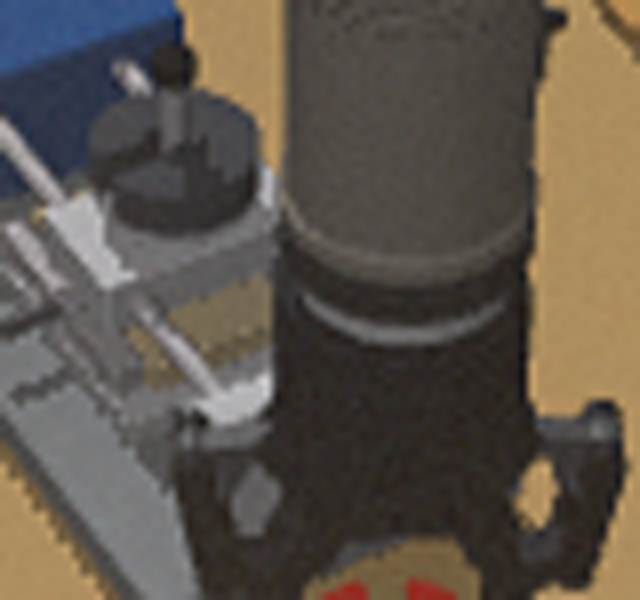

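The mass is held between the fingers, at the bottom of the crop, and the wrist reads about 2.5 N. I'll rotate it first, then move across.

```bash
python3 -m creep '[[[0,0,0,0.17],[0,0,0,0.17],[0,0,0,0.17],[0,0,0,0.17],[0,0,0,0.17],[0,0,0,0.17],[0,0,0,0],[0,0,0,0]]]';  python3 -c "from h import *
delta([.4935,.065,.14],6.5)"
```

```text
time_s: 10.42
eef_pos: [0.4928, -0.2499, 0.1307]
tool_rot: [-3.123, -0.22, 0.024]
wrist_force: [0.1, -0.5, -2.6]
finger_gap: 0.676
t 10.43 pos [ 0.4928 -0.2499  0.1307] yaw 8.07 tilt 1.06 F [ 0.06 -0.52 -2.59] T [ 0.034  0.006 -0.062] gap 0.676
delta tool cm [  4.47 -31.18  -0.64] twist rad 0.027
```

```bash
python3 -m creep '[[[0.5,-3,-0.2,0.02],[0.6,-4,-0.1,0],[0.6,-5,0,0],[0.6,-5,0,0],[0.6,-4.5,0,0],[0.6,-4,0,0],[0.5,-3,0,0],[0.3,-2,0,0],[0,0,0,0],[0,0,0,0]]]';  python3 -c "from h import *
delta([.4935,.065,.105],6.5)"
```

```text
time_s: 11.68
eef_pos: [0.4951, 0.0676, 0.1353]
tool_rot: [-3.118, -0.216, 0.025]
wrist_force: [0.6, -0.6, -2.2]
finger_gap: 0.675
t 11.68 pos [0.4951 0.0676 0.1353] yaw 7.92 tilt 1.3 F [ 0.57 -0.55 -2.16] T [-0.08   0.011  0.006] gap 0.675
delta tool cm [-0.15  0.29  3.03] twist rad 0.025
```

```bash
python3 -m creep '[[[0,0.1,1,0.02],[0,0.1,1,0.01],[0,0,0.9,0],[0,0,0,0]]]';  python3 -c "from h import *
delta([.4935,.065,.103],6.5)
grab('side','pics/s8.png');grab('top','pics/t8.png')
a=cv2.imread('pics/s8.png');b=cv2.imread('pics/t8.png')
f=lambda i,x,y,w,h,s:cv2.resize(i[y:y+h,x:x+w],(w*s,h*s),interpolation=cv2.INTER_CUBIC)
cv2.imwrite('pics/z14.png',np.hstack([f(b,210,175,50,70,8),f(a,200,160,50,70,8)]))
"
```

```text
time_s: 12.18
eef_pos: [0.494, 0.0627, 0.1038]
tool_rot: [-3.122, -0.158, 0.027]
wrist_force: [-0.0, -0.5, -2.7]
finger_gap: 0.672
t 12.18 pos [0.494  0.0627 0.1038] yaw 5.8 tilt 1.33 F [-0.01 -0.47 -2.74] T [-0.04  -0.028 -0.003] gap 0.672
delta tool cm [-0.02 -0.23  0.08] twist rad -0.012
```

View pics/z14.png

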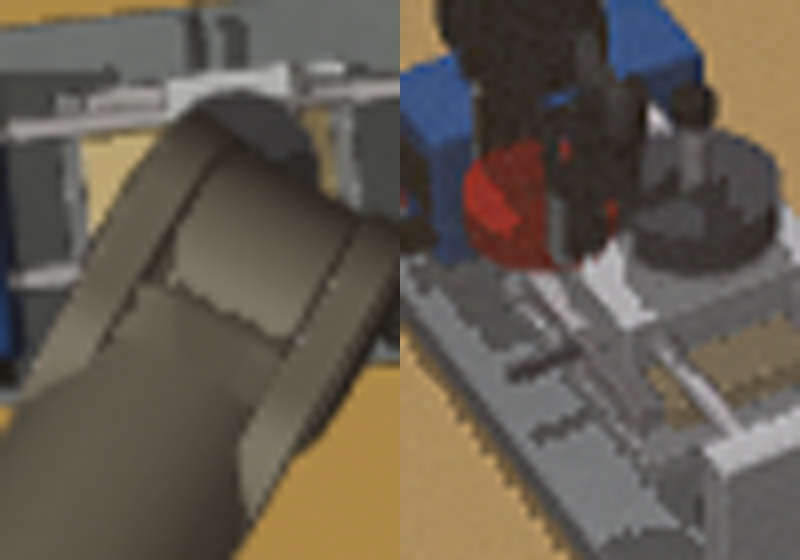

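The side view shows the red mass at about (262,186) in front of the stem at (287,178), with the finger partly across it. The arm hides the tester in the top view. I'll check the mass pose from its red outline.

```bash
cat > chk.py <<'E'
from h import *
import sys
def predict(d,o,sl):
    R=Rn.from_rotvec(o['tool_rot']).as_matrix(); th=np.linspace(0,2*np.pi,180)
    und=o['eef_pos']+R@[0,0,-.037]
    return und,np.array([proj(d,und+R@[.03*np.cos(a),.03*np.sin(a),-h]) for h in(0,.016) for a in th])
E
python3 - <<'E'
from chk import *
d=load('pics/s8.npz');o=manip.get_obs();und,P=predict(d,o,0); print("mass",und.round(4))
im=d['image'].astype(int); m=((im[:,:,0]-im[:,:,1]>40)&(im[:,:,1]<60)).astype(np.uint8); m[:,:250]=0;m[:160]=0;m[205:]=0;m[:,300:]=0
v,u=np.nonzero(m); print("mask L,R,T,B",u.min(),u.max(),v.min(),v.max(),"pred",P[:,0].min(),P[:,0].max(),P[:,1].min(),P[:,1].max())
print("knob pred px",proj(d,[.5633,.0725,.1675]))
x=d['image'][:,:,::-1].copy(); s=8
b=cv2.resize(x[150:215,245:320],None,fx=s,fy=s,interpolation=cv2.INTER_CUBIC)
for p in P: cv2.circle(b,(int((p[0]-245+.5)*s),int((p[1]-150+.5)*s)),1,(0,255,0),-1)
cv2.imwrite('pics/z15.png',b)
E
```

```text
mass [0.4953 0.0622 0.1416]Traceback (most recent call last):
  File "<stdin>", line 4, in <module>
    return umr_minimum(a, axis, None, out, keepdims, initial, where)
ValueError: zero-size array to reduction operation minimum which has no identity
```

Correction: I misread the offset of that crop. The red mass is really at about (218,185) and the stem at (236,180).

```bash
python3 - <<'E'
from chk import *
d=load('pics/s8.npz');o=manip.get_obs();und,P=predict(d,o,0); print("mass",und.round(4))
im=d['image'].astype(int); m=((im[:,:,0]-im[:,:,1]>40)&(im[:,:,1]<60)).astype(np.uint8); m[:,:203]=0;m[:170]=0;m[200:]=0;m[:,240:]=0
v,u=np.nonzero(m); print("mask L,R,T,B",u.min(),u.max(),v.min(),v.max(),"pred",P[:,0].min(),P[:,0].max(),P[:,1].min(),P[:,1].max())
print("knob pred px",proj(d,[.5633,.0725,.1675]))
x=d['image'][:,:,::-1].copy(); s=10
b=cv2.resize(x[150:205,190:260],None,fx=s,fy=s,interpolation=cv2.INTER_CUBIC)
for p in P: cv2.circle(b,(int((p[0]-190+.5)*s),int((p[1]-150+.5)*s)),1,(0,255,0),-1)
cv2.imwrite('pics/z15.png',cv2.convertScaleAbs(b,alpha=1.8))
E
```

```text
mass [0.4953 0.0622 0.1416]
mask L,R,T,B 208 226 178 193 pred 207.25045726688768 226.94064111511892 176.31579904186205 193.0511701965935
knob pred px (np.float64(236.18738257124386), np.float64(172.6036572271858))
```

View pics/z15.png

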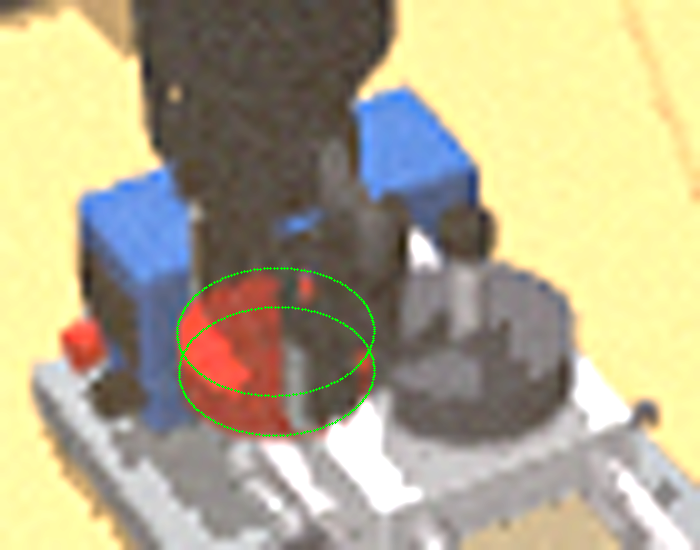

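The predicted outline matches the red one within a pixel (column range 208–226, bottom row 193), so the mass pose is known. I'll align laterally and then approach.

```bash
cat > rel.py <<'E'
from h import *
import sys
S=np.array([.5630,.0725]);Y=np.radians(6.5)
def rel():
    o=manip.get_obs(); R=Rn.from_rotvec(o['tool_rot']).as_matrix(); u=o['eef_pos']+R@[0,0,-.037]
    ex=np.array([np.cos(Y),np.sin(Y)]);ey=np.array([-ex[1],ex[0]]); F=o['wrist_force']
    yaw=np.degrees(np.arctan2(R[1,0],R[0,0]))
    print("t %.2f along %.1f lat(+y) %.1f underside %.1f mm yaw-err %.2f tilt x-slope %.2f y-slope %.2f deg gap %.3f"%(o['time_s'],(u[:2]-S)@ex*1e3,(u[:2]-S)@ey*1e3,u[2]*1e3,yaw-6.5,np.degrees(R[2,0]),np.degrees(R[2,1]),o['finger_gap']))
    print("F along %.2f lat %.2f z %.2f"%(F[:2]@ex,F[:2]@ey,F[2]),"T",o['wrist_torque'].round(3))
    for tx,nm in((0,"->stem"),): 
        d=R.T@np.r_[S-u[:2],.139-u[2]]; print("to centre at 139 (cm)",(d*100).round(2))
rel()
E
python3 -m creep '[[[0.8,-0.22,0.15,-0.01],[0.8,0,0,0],[0,0,0,0]]]'; python3 rel.py
```

```text
time_s: 12.65
eef_pos: [0.5128, 0.0675, 0.1035]
tool_rot: [-3.121, -0.177, 0.021]
wrist_force: [0.2, -0.7, -2.0]
finger_gap: 0.68
t 12.65 along -50.0 lat(+y) 0.1 underside 140.5 mm yaw-err 0.01 tilt x-slope -0.70 y-slope -0.95 deg gap 0.680
F along 0.08 lat -0.73 z -2.05 T [-0.003 -0.019 -0.006]
to centre at 139 (cm) [5.   0.01 0.09]
```

```bash
python3 -m creep '[[[0.5,0,0.12,0],[0.5,0,0,0],[0,0,0,0]]]'; python3 rel.py;  python3 -c "from h import *
grab('side','pics/s9.png')
a=cv2.imread('pics/s9.png')
cv2.imwrite('pics/z16.png',cv2.convertScaleAbs(cv2.resize(a[150:205,190:260],None,fx=10,fy=10,interpolation=cv2.INTER_CUBIC),alpha=1.8))"
```

```text
time_s: 13.02
eef_pos: [0.5235, 0.0687, 0.1022]
tool_rot: [-3.121, -0.178, 0.021]
wrist_force: [0.6, 0.3, -2.0]
finger_gap: 0.671
t 13.03 along -39.2 lat(+y) 0.0 underside 139.2 mm yaw-err 0.02 tilt x-slope -0.70 y-slope -0.94 deg gap 0.671
F along 0.66 lat 0.24 z -1.99 T [-0.039 -0.018 -0.005]
to centre at 139 (cm) [ 3.92  0.   -0.03]
```

View pics/z16.png

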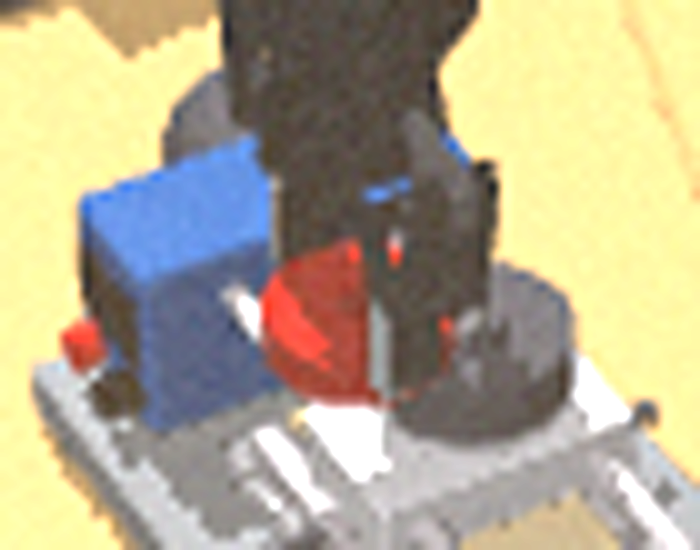

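The side view shows the mass (red around 226,182) just reaching the stem, above the dark base mass, with no contact force. I'll keep creeping.

```bash
python3 -m creep '[[[0.3,0,0,0],[0.3,0,0,0],[0.2,0,0,0],[0,0,0,0]]]'; python3 rel.py; python3 -m creep '[[[0.25,0,0,0],[0.25,0,0,0],[0,0,0,0]]]'; python3 rel.py
```

```text
time_s: 13.58
eef_pos: [0.5315, 0.0696, 0.102]
tool_rot: [-3.121, -0.177, 0.021]
wrist_force: [0.1, 0.6, -2.5]
finger_gap: 0.675
t 13.57 along -31.2 lat(+y) 0.0 underside 139.0 mm yaw-err 0.00 tilt x-slope -0.73 y-slope -0.95 deg gap 0.675
F along 0.18 lat 0.62 z -2.49 T [-0.056 -0.082 -0.005]
to centre at 139 (cm) [ 3.12  0.   -0.04]
time_s: 13.95
eef_pos: [0.5367, 0.0702, 0.1019]
tool_rot: [-3.121, -0.177, 0.022]
wrist_force: [-0.3, -0.2, -2.1]
finger_gap: 0.672
t 13.95 along -25.9 lat(+y) 0.1 underside 138.9 mm yaw-err 0.00 tilt x-slope -0.74 y-slope -0.96 deg gap 0.672
F along -0.34 lat -0.15 z -2.11 T [-0.055 -0.072  0.024]
to centre at 139 (cm) [ 2.59  0.01 -0.05]
```

```bash
python3 -m creep '[[[0.25,0,0,0],[0.25,0,0,0],[0,0,0,0]]]'; python3 rel.py
```

```text
time_s: 14.32
eef_pos: [0.5421, 0.0708, 0.1018]
tool_rot: [-3.121, -0.177, 0.022]
wrist_force: [-0.6, -0.8, -2.7]
finger_gap: 0.675
t 14.32 along -20.5 lat(+y) 0.1 underside 138.8 mm yaw-err 0.01 tilt x-slope -0.74 y-slope -0.96 deg gap 0.675
F along -0.72 lat -0.72 z -2.73 T [-0.071 -0.025  0.036]
to centre at 139 (cm) [ 2.05  0.01 -0.05]
```

```bash
python3 -m creep '[[[0.25,0,0,0],[0.25,0,0,0],[0,0,0,0]]]'; python3 rel.py
```

```text
time_s: 14.7
eef_pos: [0.5474, 0.0714, 0.1017]
tool_rot: [-3.121, -0.177, 0.022]
wrist_force: [0.7, 1.0, -3.9]
finger_gap: 0.673
t 14.70 along -15.2 lat(+y) 0.1 underside 138.7 mm yaw-err 0.01 tilt x-slope -0.74 y-slope -0.95 deg gap 0.673
F along 0.77 lat 0.96 z -3.94 T [ 0.023 -0.031  0.01 ]
to centre at 139 (cm) [ 1.52  0.01 -0.05]
```

```bash
python3 -m creep '[[[0.25,0,0,0],[0.25,0,0,0],[0,0,0,0]]]'; python3 rel.py
```

```text
time_s: 15.08
eef_pos: [0.5527, 0.0721, 0.1016]
tool_rot: [-3.121, -0.177, 0.022]
wrist_force: [-0.3, -0.6, -2.9]
finger_gap: 0.678
t 15.07 along -9.8 lat(+y) 0.1 underside 138.6 mm yaw-err 0.01 tilt x-slope -0.75 y-slope -0.95 deg gap 0.678
F along -0.38 lat -0.51 z -2.92 T [-0.016 -0.03   0.022]
to centre at 139 (cm) [ 0.98  0.01 -0.05]
```

```bash
python3 -m creep '[[[0.25,0,0,0],[0.25,0,-0.05,0],[0,0,0,0]]]'; python3 rel.py; python3 -m creep '[[[0.15,0,0,0],[0,0,0,0]]]'; python3 rel.py
```

```text
time_s: 15.45
eef_pos: [0.558, 0.0726, 0.1021]
tool_rot: [-3.121, -0.177, 0.022]
wrist_force: [-0.4, -0.8, -2.5]
finger_gap: 0.676
t 15.45 along -4.4 lat(+y) 0.1 underside 139.1 mm yaw-err 0.01 tilt x-slope -0.75 y-slope -0.95 deg gap 0.676
F along -0.52 lat -0.76 z -2.51 T [-0.047 -0.035  0.015]
to centre at 139 (cm) [0.44 0.01 0.  ]
time_s: 15.7
eef_pos: [0.5596, 0.0728, 0.102]
tool_rot: [-3.121, -0.177, 0.022]
wrist_force: [0.1, 0.2, -2.0]
finger_gap: 0.673
t 15.70 along -2.9 lat(+y) 0.1 underside 139.0 mm yaw-err 0.01 tilt x-slope -0.75 y-slope -0.95 deg gap 0.673
F along 0.08 lat 0.19 z -1.98 T [ 0.022 -0.01  -0.043]
to centre at 139 (cm) [ 0.29  0.01 -0.  ]
```

```bash
python3 -m creep '[[[0.12,0,0,0],[0,0,0,0]]]'; python3 rel.py;  python3 -m creep '[[[0.1,0,0,0],[0,0,0,0]]]'; python3 rel.py
```

```text
time_s: 15.95
eef_pos: [0.5608, 0.073, 0.102]
tool_rot: [-3.121, -0.177, 0.022]
wrist_force: [-0.2, -0.2, -2.8]
finger_gap: 0.674
t 15.95 along -1.7 lat(+y) 0.1 underside 139.0 mm yaw-err 0.01 tilt x-slope -0.76 y-slope -0.95 deg gap 0.674
F along -0.19 lat -0.21 z -2.82 T [0.003 0.006 0.007]
to centre at 139 (cm) [ 0.17  0.01 -0.  ]
time_s: 16.2
eef_pos: [0.5618, 0.0731, 0.102]
tool_rot: [-3.121, -0.177, 0.022]
wrist_force: [0.7, 0.2, -2.5]
finger_gap: 0.677
t 16.20 along -0.7 lat(+y) 0.1 underside 139.0 mm yaw-err 0.01 tilt x-slope -0.76 y-slope -0.96 deg gap 0.677
F along 0.76 lat 0.13 z -2.51 T [-0.021 -0.029 -0.029]
to centre at 139 (cm) [ 0.07  0.01 -0.01]
```

```bash
for i in 1 2; do python3 -m creep '[[[0.08,0,0,0],[0,0,0,0]]]' >/dev/null; python3 rel.py|head -2; done
```

```text
t 16.45 along 0.2 lat(+y) 0.1 underside 138.9 mm yaw-err 0.01 tilt x-slope -0.76 y-slope -0.96 deg gap 0.677
F along -0.14 lat -0.15 z -3.18 T [ 0.006 -0.032 -0.046]
t 16.70 along 1.1 lat(+y) 0.1 underside 138.9 mm yaw-err 0.01 tilt x-slope -0.76 y-slope -0.96 deg gap 0.674
F along -0.16 lat -0.31 z -3.50 T [-0.023 -0.036 -0.016]
```

```bash
python3 -m creep '[[[0.08,0,0,0],[0,0,0,0]]]' >/dev/null; python3 rel.py|head -2
```

```text
t 16.95 along 1.3 lat(+y) 0.1 underside 138.8 mm yaw-err 0.01 tilt x-slope -0.84 y-slope -0.97 deg gap 0.678
F along -1.31 lat 0.19 z -2.59 T [ 0.021  0.03  -0.036]
```

```bash
python3 -m creep '[[[0.07,0,0,0],[0,0,0,0]]]' >/dev/null; python3 rel.py|head -2
```

```text
t 17.20 along 1.3 lat(+y) 0.1 underside 138.7 mm yaw-err -0.00 tilt x-slope -0.93 y-slope -1.00 deg gap 0.677
F along -1.26 lat -0.87 z -2.56 T [-0.043  0.123 -0.018]
```

Contact with the slot's inner end comes at +1.3 mm, as expected from the 1.5 mm of play. I'll back off to centre and start lowering.

```bash
python3 -m creep '[[[-0.15,0,0,0],[0,0,0,0]]]' >/dev/null; python3 rel.py; python3 -m creep '[[[0,0,0.15,0],[0,0,0.15,0],[0,0,0.1,0],[0,0,0,0]]]' >/dev/null; python3 rel.py
```

```text
t 17.45 along 0.4 lat(+y) 0.1 underside 138.9 mm yaw-err -0.00 tilt x-slope -0.84 y-slope -0.97 deg gap 0.676
F along -0.13 lat 0.28 z -3.16 T [-0.033 -0.044 -0.017]
to centre at 139 (cm) [-0.04  0.01 -0.01]
t 17.95 along 0.8 lat(+y) 0.2 underside 134.5 mm yaw-err 0.01 tilt x-slope -0.79 y-slope -0.96 deg gap 0.674
F along -0.56 lat -1.12 z -2.52 T [-0.053 -0.068  0.038]
to centre at 139 (cm) [-0.08  0.02 -0.44]
```

```bash
python3 -m creep '[[[-0.08,0.02,0,0],[-0.02,0,0,0],[0,0,0,0]]]' >/dev/null; python3 rel.py; python3 -m creep '[[[-0.01,0,0.1,0],[0,0,0,0]]]' >/dev/null; python3 rel.py
```

```text
t 18.32 along -0.2 lat(+y) -0.0 underside 134.6 mm yaw-err 0.00 tilt x-slope -0.78 y-slope -0.96 deg gap 0.680
F along 0.44 lat 0.74 z -1.62 T [-0.096 -0.066 -0.018]
to centre at 139 (cm) [ 0.02 -0.01 -0.44]
t 18.57 along -0.4 lat(+y) 0.0 underside 133.6 mm yaw-err 0.01 tilt x-slope -0.78 y-slope -0.96 deg gap 0.675
F along 0.21 lat -0.09 z -3.92 T [-0.005 -0.004 -0.045]
to centre at 139 (cm) [ 0.03 -0.01 -0.54]
```

```bash
python3 -m creep '[[[-0.02,0,0.08,0],[0,0,0,0]]]' >/dev/null; python3 rel.py
```

```text
t 18.82 along -0.6 lat(+y) 0.0 underside 132.7 mm yaw-err 0.01 tilt x-slope -0.78 y-slope -0.96 deg gap 0.670
F along 0.10 lat -0.26 z -1.63 T [-0.053 -0.046  0.047]
to centre at 139 (cm) [ 0.05 -0.01 -0.63]
```

```bash
python3 -m creep '[[[0.05,0,0.08,0],[0,0,0,0]]]' >/dev/null; python3 rel.py|head -2;
```

```text
t 19.07 along -0.0 lat(+y) 0.1 underside 131.8 mm yaw-err 0.01 tilt x-slope -0.78 y-slope -0.96 deg gap 0.677
F along -0.84 lat 0.64 z -3.09 T [-0.007 -0.027  0.032]
```

```bash
python3 -m creep '[[[0,0,0.07,0],[0,0,0,0]]]' >/dev/null; python3 rel.py|head -2;
```

```text
t 19.32 along -0.0 lat(+y) 0.1 underside 131.1 mm yaw-err 0.01 tilt x-slope -0.78 y-slope -0.96 deg gap 0.674
F along -0.15 lat 0.12 z -3.52 T [-0.021 -0.076 -0.001]
```

```bash
python3 -m creep '[[[0,0,0.06,0],[0,0,0,0]]]' >/dev/null; python3 rel.py|head -2;
```

```text
t 19.57 along -0.0 lat(+y) 0.1 underside 130.5 mm yaw-err 0.01 tilt x-slope -0.78 y-slope -0.96 deg gap 0.674
F along -0.10 lat -0.52 z -3.03 T [-0.034  0.008 -0.029]
```

```bash
python3 -m creep '[[[0,0,0.05,0],[0,0,0,0]]]' >/dev/null; python3 rel.py|head -2;
```

```text
t 19.82 along -0.1 lat(+y) 0.1 underside 129.9 mm yaw-err 0.01 tilt x-slope -0.78 y-slope -0.96 deg gap 0.673
F along -0.25 lat 0.42 z -3.17 T [-0.017 -0.041 -0.012]
```

```bash
python3 -m creep '[[[0,0,0.04,0],[0,0,0,0]]]' >/dev/null; python3 rel.py|head -2;
```

```text
t 20.07 along -0.0 lat(+y) 0.1 underside 129.8 mm yaw-err 0.01 tilt x-slope -0.77 y-slope -0.97 deg gap 0.676
F along -0.68 lat -0.89 z -1.51 T [-0.002  0.04  -0.015]
```

```bash
python3 -m creep '[[[0,0,0.04,0],[0,0,0,0]]]' >/dev/null; python3 rel.py|head -2;
```

```text
t 20.32 along -0.0 lat(+y) 0.1 underside 129.8 mm yaw-err 0.01 tilt x-slope -0.77 y-slope -0.98 deg gap 0.673
F along -0.96 lat -0.35 z -2.15 T [-0.001  0.112 -0.078]
```

It stopped at about 129.8 mm, and with a tilt of about 1° that means edge contact on the base face. I'll release it.

```bash
python3 -m creep '[[[0,0,0,0],[0,0,0,0],[0,0,0,0],[0,0,0,0]]]' 0.2 20; python3 rel.py;  python3 -c "from h import *
grab('side','pics/s10.png')
a=cv2.imread('pics/s10.png')
cv2.imwrite('pics/z17.png',cv2.convertScaleAbs(cv2.resize(a[150:205,190:260],None,fx=10,fy=10,interpolation=cv2.INTER_CUBIC),alpha=1.8))"
```

```text
time_s: 20.82
eef_pos: [0.5637, 0.0728, 0.0936]
tool_rot: [-3.121, -0.177, 0.018]
wrist_force: [0.1, 0.3, -0.9]
finger_gap: 0.803
t 20.82 along 1.2 lat(+y) -0.4 underside 130.5 mm yaw-err 0.00 tilt x-slope -0.62 y-slope -0.94 deg gap 0.803
F along 0.13 lat 0.29 z -0.92 T [-0.026 -0.017  0.017]
to centre at 139 (cm) [-0.12 -0.05 -0.84]
```

View pics/z17.png

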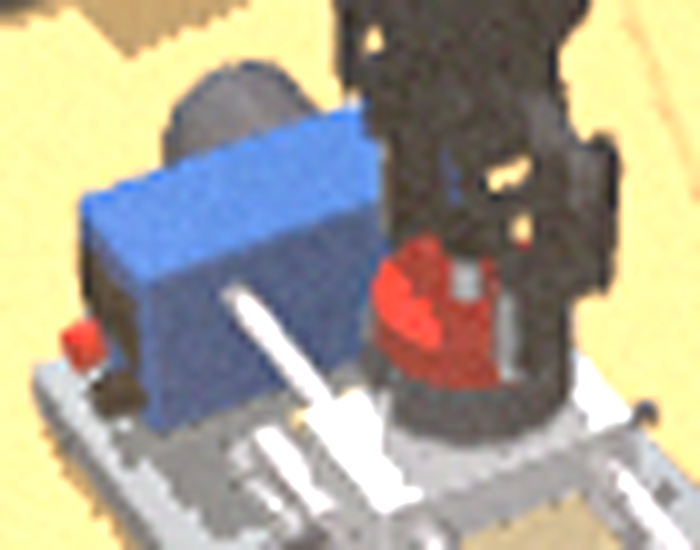

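The side view shows the mass (red around 231,183) on the base mass with the fingers off it. I'll open wider and go straight up.

```bash
python3 -m creep '[[[0,0,0,0],[0,0,0,0],[0,0,-0.5,0],[0,0,-1,0],[0,0,-1.5,0],[0,0,-2,0],[0,0,-3,0],[0,0,-3,0],[0,0,-3,0],[0,0,0,0]]]' 0.05; python3 rel.py | head -2; python3 -m creep '[[[-5,0,0,0],[-5,3,0,0],[-3,5,0,0],[0,6,0,0],[0,6,0,0],[0,6,0,0],[0,0,0,0]]]'; python3 -c "from h import *
grab('side','pics/s11.png');grab('top','pics/t11.png')
a=cv2.imread('pics/s11.png');b=cv2.imread('pics/t11.png')
f=lambda i,x,y,w,h,s:cv2.resize(i[y:y+h,x:x+w],(w*s,h*s),interpolation=cv2.INTER_CUBIC)
cv2.imwrite('pics/z18.png',np.hstack([f(b,215,170,48,60,8),f(a,212,155,50,60,8)]))"
```

```text
time_s: 22.12
eef_pos: [0.567, 0.069, 0.2458]
tool_rot: [-3.121, -0.174, 0.009]
wrist_force: [-0.0, 0.6, -0.5]
finger_gap: 0.951
t 22.12 along 3.8 lat(+y) -4.5 underside 282.8 mm yaw-err -0.10 tilt x-slope -0.28 y-slope -0.90 deg gap 0.951
F along 0.07 lat 0.63 z -0.48 T [ 0.013  0.    -0.028]
time_s: 23.0
eef_pos: [0.4722, -0.164, 0.2499]
tool_rot: [-3.09, -0.18, 0.012]
wrist_force: [-0.5, 0.4, 0.7]
finger_gap: 0.949
```

View pics/z18.png

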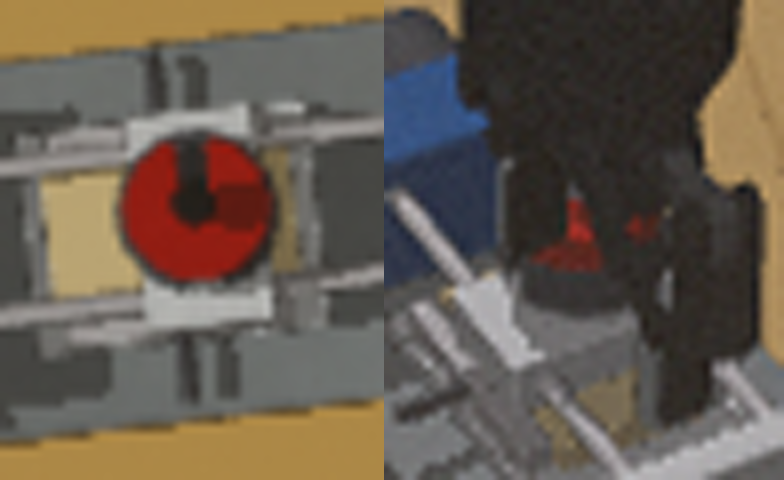

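In the top view the red disc is at (239,196), concentric with the dark rim of the base mass, and its slot points up the picture, which is +x. The gripper blocks the side view, so I'll move it clear.

```bash
python3 -m creep '[[[-1,5,0,0],[-1,5,0,0],[-1,5,0,0],[0,0,0,0]]]'; python3 - <<'E'
from h import *
s=grab('side','pics/s12.png');t=grab('top','pics/t12.png')
f=lambda i,x,y,w,h,q:cv2.resize(i[y:y+h,x:x+w],(w*q,h*q),interpolation=cv2.INTER_CUBIC)
b=f(cv2.imread('pics/s12.png'),210,155,55,55,10)
c=np.array([.5625,.0722]);th=np.linspace(0,2*np.pi,120)
for z,col in((.145,(0,255,0)),):
  for a in th:
    p=proj(s,[c[0]+.03*np.cos(a),c[1]+.03*np.sin(a),z]); cv2.circle(b,(int((p[0]-210+.5)*10),int((p[1]-155+.5)*10)),1,col,-1)
cv2.imwrite('pics/z19.png',b)
im=t['image'];x0,y0,k=225,180,6
big=cv2.resize(im[y0:y0+34,x0:x0+30],None,fx=k,fy=k,interpolation=cv2.INTER_CUBIC).astype(int)
m=((big[:,:,0]-big[:,:,1]>45)).astype(np.uint8)
K=max(cv2.findContours(m,cv2.RETR_EXTERNAL,cv2.CHAIN_APPROX_NONE)[0],key=cv2.contourArea)
P=np.array([onz(t,(u+.5)/k-.5+x0,(v+.5)/k-.5+y0,.145)[:2] for u,v in cv2.convexHull(K)[:,0]])
print(circ(P))
for n,d in(('t0',load('pics/top0.npz')),('t12',t)):
  print(n)
d0=load('pics/top0.npz')['image'].astype(int); df=np.abs(im.astype(int)-d0).sum(2)
print("small-mass/egg/bob region diff",df[120:185,280:345].max(),df[165:205,370:410].max(), "pitchers",df[230:290,370:395].max(),df[195:255,122:142].max())
E
```

```text
time_s: 23.6
eef_pos: [0.4705, -0.2992, 0.2399]
tool_rot: [-3.078, -0.237, 0.017]
wrist_force: [0.1, 0.7, 0.4]
finger_gap: 0.951
(array([0.56261341, 0.07339593]), np.float64(0.030550727384286637))
t0
t12
small-mass/egg/bob region diff 15 293 pitchers 197 13
```

View pics/z19.png

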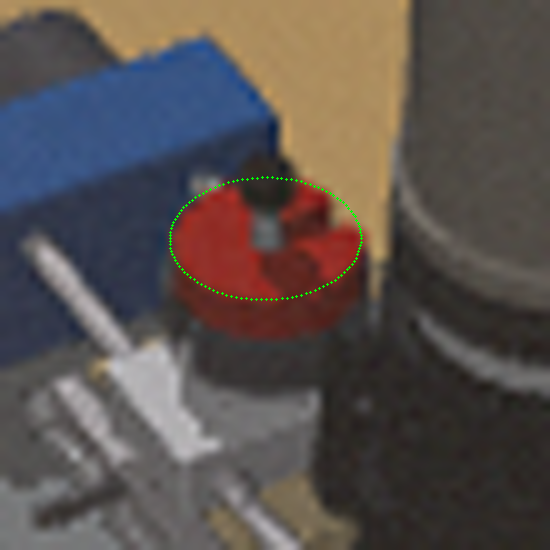

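View pics/t12.png

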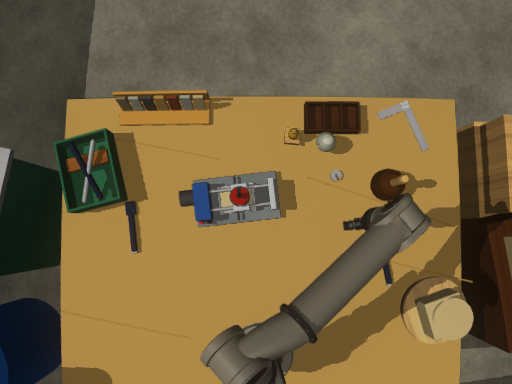

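View pics/s12.png

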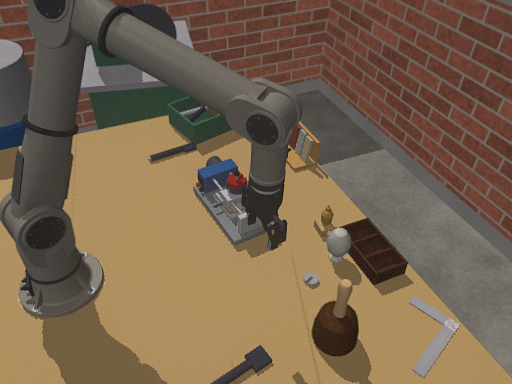

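The side view shows everything where it started: mallet at (336,325), egg at (339,243) and small mass at (311,280). The gripper is clear in the air at (265,215), and the red mass sits level on the stem at (237,182). I'm handing it in.

```bash
python3 -c "from plant import manip
print(manip.sign_off())"
```

```text
the job is handed in; nothing more can be done
None
```

I loaded the red mass onto the tester, let it go and handed the job in at about 23.7 s. `sign_off()` reports no verdict, so success rests on my own checks.

**What I did:**
- I gripped the mass across its slot, turned the slot to face the tester's +x, and slid it onto the stem from the front.
- I felt the slot's inner end touch the stem, backed off to centre it, and lowered it in small steps. I released it when it stopped on the base mass, then backed the arm clear.

**Last checks:**
- **Position:** the top camera puts the mass at (0.5626, 0.0734), about 1 mm from where I had measured the stem. That is roughly 15 mm to the −y side of mid-stroke, well inside the 29 mm limit.
- **Seating:** before release it stopped with its underside reading about 129.8 mm, held about 1.2° out of level. In the side view, the top-face outline drawn for a fully home mass matches the picture closely, and the mass looks level.
- **Slot:** it faces +x; the tool was within 0.1° of the tester's measured direction.
- **Forces:** the largest sideways reading was about 1.3 N. The vertical reading never went past the weight of the mass by more than about 1.5 N, and that sensor has about 1 N of noise.
- **Other things:** everything visible looks unmoved. In the top view the arm and its shadow partly covered the mallet and the nearer pitching tool, so I checked those two by eye in the side view.

**What disagreed:** the fingertips sat about 40 mm behind the reported TCP, not at it. My first grasp therefore closed on air above the mass without moving it. I found the right height with the camera and by watching the force, and used that offset afterwards.

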